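# Free the flowerpot jammed in the square planter

## Task

The terracotta flowerpot is jammed in the blue square planter. Take the pot by its rim and twist it while pulling it up until it comes free, leaving the planter sitting in its wooden jig, then set the pot down gently, upright, in the middle of the round kiln bat lying flat on the bench and let go. Leave the mug, the glaze jar and the bowl alone.

Things in the scene. Friction and masses are not known exactly. Their poses are not given: they have to be found in the camera images.
- pot: Round terracotta flowerpot, loose, 0.2 to 0.4 kg, 95 mm tall; origin at the centre of its underside, z up its axis. Foot: solid cylinder 60 mm across, 30 mm high (inner floor 30 mm above the underside). Above it the hollow body widens to 74 mm across; the top 29 mm is a rim collar 88 mm across. Jammed in the planter, standing on its floor; it can turn about its axis against friction.
- pot_rim (a point): Centre of the pot's mouth, level with the rim's top, 95 mm above its underside, on its axis. The collar is 88 mm across outside, 72 mm inside (wall 8 mm), too wide to grip across: pinch the wall with one finger inside, one outside. While jammed, the collar's lower edge is 12 mm and its top 41 mm above the planter's rim.
- planter: Blue glazed square planter, loose, about 0.8 kg, 96 x 96 mm outside, 80 x 80 mm inside, 62 mm tall, floor 8 mm thick; origin at the centre of its underside, x and y square to its sides. It stands between the jig's cleats and cannot turn. The pot is free of the planter's cork pads once raised 24 mm and out of the planter once raised 60 mm.
- planter_rim (a point): Centre of the planter's mouth, 62 mm above its underside. Inside, a springy cork pad on each wall, 10 to 32 mm above the underside, presses on the pot's foot. Their friction, 12 to 17 N in all, exceeds the planter's weight: a straight pull lifts both. While the pot turns it slides up easily: rising 5 mm or less per radian of turning, back and forth, leaves the planter down.
- jig: Wooden holding jig fixed to the bench: board 170 x 170 x 12 mm with four cleats 14 mm high round the planter's foot, 2 mm play on each side; origin at the centre of its underside, x and y square to its sides.
- bat: Round off-white kiln bat lying flat on the bench (not the banding wheel on its foot at the back), fixed, a disc 170 mm across and 14 mm thick; origin at the centre of its underside.
- bat_top (a point): Centre of the bat's upper face, 14 mm above the bench.
- mug: Terracotta-pink bisque mug with handle, bystander, 70 x 98 x 90 mm; origin on its underside.
- jar: Blue and white glaze jar with blue lid, standing to the left of the work (not those at the back wall), bystander, 67 mm across, 83 mm tall; origin at the centre of its underside.
- bowl: Small beige bisque bowl, bystander, 100 mm across, 46 mm tall; origin at the centre of its underside.
Not all that is in view belongs to the job. Leave any green look-alike of the pot alone.

How it is judged:
By the outcome, as a careful person would: the job done as asked, in the order asked, and still so for the second after the job is handed in, with the robot touching nothing.
It also fails if it takes over 69 s, if anything falls off the work surface, if the arm or the gripper's body presses on something with over 40 N, if the wrist force passes 120 N, or if a joint passes its speed limit or range.

## Robot

A 7-joint arm with a two-finger parallel gripper is mounted at the origin on a cart in front of the work surface, level with it; the furniture and walls round the work are solid. World frame = base frame: x ahead of the robot, y to its left, z up, the work surface at z = 0. Lengths are in m, angles in rad, forces in N, time in s.
With the tool pointing down it reaches from about 0.425 to 0.95 m from the base axis. Payload 4.7 kg.
Tool frame: the origin (TCP) lies between the finger pads; the fingertips stand 25 mm ahead of it and the grasp point (between the pads) lies 6 mm ahead of it; z points along the fingers, y is the line along which they close (so a half turn about z gives the same grasp; the last joint's range is limited). The gripper opens to 85 mm and grips with 20 to 120 N. Pads are 22 mm wide; open, the fingers measure 114 mm over their backs; the gripper's body (76 mm by 85 mm) begins 54 mm behind the grasp point. The pads swing forward as they close: fully open they stand 13 mm farther back than shut.
Start: joints at [-1.191, 0.469, -0.049, 1.532, 0.024, 1.141, -0.082], TCP at [0.268, 0.619, 0.231] pointing down, gripper open.
Joint ranges: [-2.59, 2.59], [-0.33, 1.99], [-1.39, 1.29], [0.1, 2.45], [-1.04, 4.18], [0.21, 1.99], [-2.66, 2.66]. Speed limits (rad/s): [2.57, 2.57, 3.14, 3.14, 3.14, 3.14, 3.14].

## Interface

Orientations are given as a 3x3 rotation matrix whose columns are the frame's x, y, z axes.
In Python, from rig import * gives the robot as it stands. Calls block until the motion is done:
- movep(position, orientation): joint-space move of the TCP to a pose.
- move_l(position, attitude=None, feed=0.15, until_force=None): straight line of the TCP; attitude=None keeps the orientation; feed is the mean speed in m/s. With until_force (N) it stops when the force on the tool has changed by that much, and returns True; else False.
- move_joints(angles): joint-space move.
- command_gripper(opening, newtons=None): finger opening in m; newtons is the grip in N (None keeps the last); returns when the fingers have stopped.
- sleep(seconds).
- inverse_kinematics(position, orientation): joint angles nearest the present ones, or None.
- sense(): the state.
- camera(name): name is "side" or "top"; returns (picture, depth): 400x640x3 uint8, red, green, blue; 400x640 float32, m along the optical axis (not along the pixel's ray), 0 where there is no reading.
- camera_params(name): a dict with "K" (3x3 intrinsics, pixels), "position" and "rotation" of the camera in the world. Camera axes: x right, y down, z forward; pixel columns grow to the right and rows downward; lengths in m; the calibration is good to about 2 mm. A picture is of the moment at which its call begins. camera_params takes no time and is no camera call.
A pose or a line that the arm cannot do raises Unreachable and nothing moves.
- finish_job(): hands the job in; it is judged then, once.
The state is a dict: "time_s": time; "joint_pos": joint angles; "qd": joint speeds; "joint_efforts": joint torques, N m; "position": TCP position; "tcp_rot": TCP orientation; "wrist_force": force on the tool from outside, world axes, zero at the start; "ft_torque": the same for the moment, N m; "finger_gap": finger opening in m; "gripper_force": force on a finger pad.
Only numpy, scipy, OpenCV 4.12 (cv2) and the standard library are available. Lean on these libraries where they do the work, as an engineer would, in place of code of your own. Each camera call takes 0.05 s, during which the arm holds its last target. There are 200 camera calls.

## Working session

There is one attempt and no reset: what is moved stays moved. The work goes in short steps, each a Python script; the robot and the scene stay as the last script left them, time stands still between calls to the robot, and variables do not carry over. Pictures are saved under pics/ and viewed, at most 10 in all, crops included, and the job is handed in when it is done.

```bash
mkdir -p pics
cat > h.py <<'E'
from rig import *
import numpy as np, cv2
def snap(c,name):
    im,d=camera(c); cv2.imwrite(f'pics/{name}.png',im[:,:,::-1]); np.savez(f'pics/{name}.npz',im=im,d=d); return im,d
def world(c,d):
    p=camera_params(c);K=p['K'];v,u=np.mgrid[0:d.shape[0],0:d.shape[1]]
    r=np.stack([(u-K[0][2])/K[0][0],(v-K[1][2])/K[1][1],np.ones_like(d)],-1)*d[...,None]
    return r@np.array(p['rotation']).T+np.array(p['position'])
E
python3 - <<'E'
from h import *
for c in('top','side'):
    snap(c,c+'0'); print(camera_params(c))
a=sense();print(a['time_s'],a['position'],a['tcp_rot'],a['finger_gap'])
E
```

```text
{'K': array([[407.5421277 ,   0.        , 316.47233375],
       [  0.        , 407.5421277 , 192.85893605],
       [  0.        ,   0.        ,   1.        ]]), 'position': array([ 0.44692073, -0.0023146 ,  1.45042742]), 'rotation': array([[-1.41838846e-03, -9.96074274e-01,  8.85100511e-02],
       [-9.99978496e-01,  8.46075965e-04, -6.50325525e-03],
       [ 6.40283902e-03, -8.85173719e-02, -9.96054054e-01]])}
{'K': array([[457.14416914,   0.        , 319.93335308],
       [  0.        , 457.14416914, 193.5331115 ],
       [  0.        ,   0.        ,   1.        ]]), 'position': array([0.74524149, 0.99695706, 0.86642548]), 'rotation': array([[-9.83551925e-01,  1.11707697e-01, -1.41940131e-01],
       [ 1.80625454e-01,  6.07249115e-01, -7.73707282e-01],
       [-2.36039513e-04, -7.86619287e-01, -6.17438289e-01]])}
0.1 [0.26811555 0.61890994 0.22975099] [[-9.17613518e-01  3.97473342e-01 -6.12298844e-04]
 [ 3.97473803e-01  9.17612048e-01 -1.64493026e-03]
 [-9.19631289e-05 -1.75278299e-03 -9.99998460e-01]] 0.08541520457476931
```

View pics/top0.png

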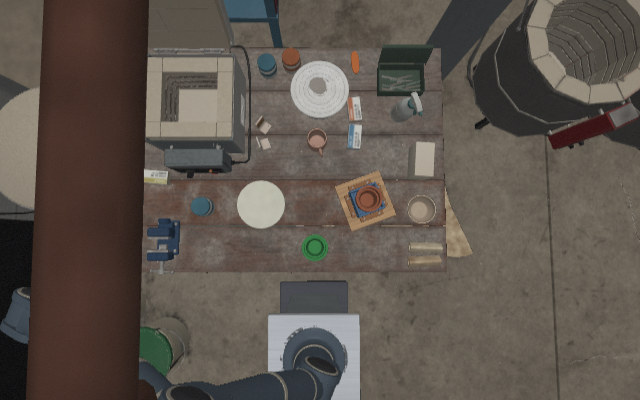

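View pics/side0.png

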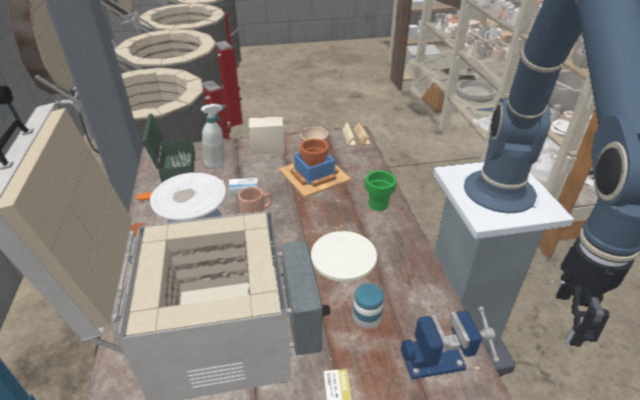

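The top view shows the pot in the planter on its jig at (368,200), and the flat bat at (261,204). The banding wheel at (320,89) stands on a foot, so it isn't the bat. The green look-alike is at (315,247), the jar (202,206), the mug (317,140) and the bowl (421,208). The orange-brown jar at (291,58) isn't the pot either: only (368,200) sits in a blue square planter.

```bash
cat > meas.py <<'E'
from h import *
def plane(c,uv,z):
    p=camera_params(c);K=np.array(p['K']);R=np.array(p['rotation']);o=np.array(p['position'])
    uv=np.atleast_2d(uv).astype(float)
    r=np.c_[(uv[:,0]-K[0,2])/K[0,0],(uv[:,1]-K[1,2])/K[1,1],np.ones(len(uv))]@R.T
    return o+r*((z-o[2])/r[:,2])[:,None]
def blob(m):
    m=m.astype(np.uint8); n,l,s,c=cv2.connectedComponentsWithStats(m); i=1+np.argmax(s[1:,4]); k=(l==i).astype(np.uint8)
    return max(cv2.findContours(k,cv2.RETR_EXTERNAL,cv2.CHAIN_APPROX_NONE)[0],key=cv2.contourArea)[:,0],k
def roi(m,x0,x1,y0,y1):
    k=np.zeros(m.shape,bool);k[y0:y1,x0:x1]=1;return m&k
def circ(P):
    A=np.c_[2*P[:,:2],np.ones(len(P))];s=np.linalg.lstsq(A,(P[:,:2]**2).sum(1),rcond=None)[0]
    return s[:2],np.sqrt(s[2]+s[:2]@s[:2])
E
python3 - <<'E'
from meas import *
im=np.load('pics/top0.npz');d=im['d'];im=im['im'];W=world('top',d);hsv=cv2.cvtColor(im,cv2.COLOR_RGB2HSV)
H,S,V=[hsv[...,i].astype(int) for i in range(3)]
B=roi((S<60)&(V>150),225,295,170,240);c,k=blob(B);print('bat',circ(plane('top',c,.014)),np.median(W[k>0],0))
P=roi(((H<12)|(H>172))&(S>120),340,400,170,230)&(W[...,2]>.06);c,k=blob(P)
print('pot',circ(plane('top',c,.115)),cv2.minEnclosingCircle(c),np.percentile(W[...,2][k>0],[5,50,90,98]))
J=roi((H>5)&(H<25)&(S>90)&(V>120),325,405,160,240)|(k>0)
c,_=blob(cv2.morphologyEx(J.astype(np.uint8),cv2.MORPH_CLOSE,np.ones((9,9))))
q=plane('top',c,.012)[:,:2].astype(np.float32);r=cv2.minAreaRect(q);print('jig',r)
U=roi((H>95)&(H<125)&(S>100),330,400,165,235)|(k>0)
c,_=blob(cv2.morphologyEx(U.astype(np.uint8),cv2.MORPH_CLOSE,np.ones((5,5))));print('planter',cv2.minAreaRect(plane('top',c,.074)[:,:2].astype(np.float32)))
for n,u in dict(mug=(317,140),jar=(202,206),bowl=(421,208),green=(315,247)).items():print(n,W[u[1],u[0]])
s=np.load('pics/side0.npz');hs=cv2.cvtColor(s['im'],cv2.COLOR_RGB2HSV).astype(int);Ws=world('side',s['d'])
P=roi(((hs[...,0]<12)|(hs[...,0]>172))&(hs[...,1]>120),290,340,130,170);c,k=blob(P);T=(k>0)&(Ws[...,2]>.108)
q=Ws[T];print('side pot rim bbox',q.min(0),q.max(0),np.median(q[:,2]))
B=roi((hs[...,1]<60)&(hs[...,2]>150),300,385,225,285);c,k=blob(B);print('side bat',circ(plane('side',c,.014)))
a=cv2.resize(im[150:260,230:440],None,fx=3.5,fy=3.5,interpolation=cv2.INTER_CUBIC);cv2.imwrite('pics/crop.png',a[:,:,::-1])
E
```

```text
bat (array([0.53581095, 0.18592838]), np.float64(0.08247241661977318)) [0.5352206  0.18501401 0.01489942]
pot (array([ 0.54767545, -0.18257983]), np.float64(0.04136937784505728)) ((368.5714416503906, 198.14285278320312), 13.477202415466309) [0.06991501 0.09651162 0.11721625 0.12044701]
jig ((0.5482285022735596, -0.18318405747413635), (0.16970165073871613, 0.16837094724178314), 20.246000289916992)
planter ((0.5472850203514099, -0.18204307556152344), (0.09027258306741714, 0.10533034801483154), 20.384082794189453)
mug [ 0.7650582  -0.01387055  0.01163177]
jar [0.5244447  0.37226975 0.08437254]
bowl [ 0.52065069 -0.3814163   0.01201404]
green [ 0.38536353 -0.00621816  0.03435634]
side pot rim bbox [ 0.50635895 -0.22242752  0.10800109] [0.74524149 0.99695706 0.86642548] 0.1138735051135033
side bat (array([0.52695441, 0.17921478]), np.float64(0.10020264784731256))
```

View pics/crop.png

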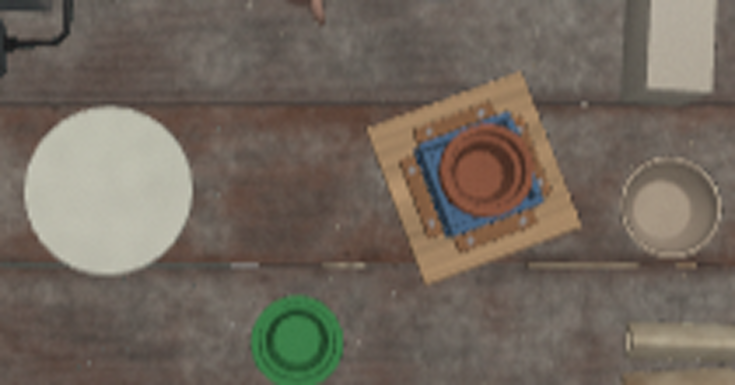

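The enlarged crop confirms it: the terracotta pot sits in the blue planter on the tilted jig, and the plain disc at left is the bat. Next I plan the wrist angles.

```bash
cat >> meas.py <<'E'
C=np.array([.548,-.183]); BAT=np.array([.5358,.186])
def rot(phi,s):
    y=s*np.array([np.cos(phi),np.sin(phi),0]);z=np.array([0,0,-1.]);return np.c_[np.cross(y,z),y,z]
def pose(phi,s,z,c=C,r=.040): return np.array([c[0]+r*np.cos(phi),c[1]+r*np.sin(phi),z]),rot(phi,s)
E
python3 - <<'E'
from meas import *
W=world('top',np.load('pics/top0.npz')['d']);print('kiln',W[160,197],W[130,190])
for s in(1,-1):
  for phi in np.arange(-3.0,3.2,.4):
    j=[inverse_kinematics(*pose(phi,s,z)) for z in(.109,.2)]
    print(s,round(phi,1),*[None if q is None else np.round(q,2) for q in j])
E
```

```text
kiln [0.66441308 0.36597485 0.17711911] [0.74648901 0.37271289 0.23480033]
1 -3.0 [-0.51  0.65  1.11  2.01 -0.73  0.95 -2.01] [-0.55  0.47  1.12  1.93 -0.49  1.05 -2.22]
1 -2.6 [-0.48  0.67  1.11  1.99 -0.74  0.97 -1.59] [-0.51  0.49  1.12  1.9  -0.51  1.07 -1.78]
1 -2.2 [-0.45  0.69  1.11  1.95 -0.76  0.99 -1.17] [-0.48  0.53  1.12  1.87 -0.53  1.09 -1.35]
1 -1.8 [-0.45  0.74  1.15  1.92 -0.8   1.03 -0.74] [-0.43  0.53  1.06  1.83 -0.52  1.09 -0.97]
1 -1.4 [-0.4   0.72  1.06  1.88 -0.75  1.01 -0.41] [-0.41  0.55  1.04  1.8  -0.53  1.1  -0.59]
1 -1.0 [-0.36  0.68  0.96  1.85 -0.67  0.98 -0.1 ] [-0.39  0.55  0.99  1.77 -0.51  1.1  -0.23]
1 -0.6 [-0.32  0.64  0.86  1.83 -0.6   0.95  0.2 ] [-0.36  0.53  0.9   1.75 -0.46  1.09  0.1 ]
1 -0.2 [-0.27  0.6   0.74  1.82 -0.5   0.91  0.5 ] [-0.32  0.5   0.8   1.75 -0.4   1.07  0.41]
1 0.2 [-0.27  0.58  0.69  1.83 -0.46  0.9   0.84] [-0.33  0.48  0.77  1.76 -0.38  1.06  0.77]
1 0.6 [-0.25  0.54  0.62  1.86 -0.4   0.87  1.17] [-0.32  0.44  0.71  1.78 -0.33  1.04  1.11]
1 1.0 [-0.22  0.51  0.55  1.89 -0.35  0.84  1.51] [-0.3   0.41  0.65  1.81 -0
[... 1314 characters left out ...]
0.62  1.11  1.77 -0.61  1.15 -2.16]
-1 0.6 [-0.53  0.75  1.11  1.87 -0.79  1.04 -1.63] [-0.55  0.6   1.11  1.79 -0.59  1.14 -1.79]
-1 1.0 [-0.56  0.73  1.11  1.9  -0.78  1.02 -1.24] [-0.59  0.57  1.12  1.82 -0.57  1.12 -1.41]
-1 1.4 [-0.52  0.64  1.    1.94 -0.67  0.94 -0.93] [-0.55  0.49  1.01  1.86 -0.47  1.06 -1.1 ]
-1 1.8 [-0.48  0.57  0.92  1.97 -0.59  0.89 -0.59] [-0.51  0.42  0.92  1.89 -0.39  1.02 -0.77]
-1 2.2 [-0.48  0.55  0.92  2.   -0.58  0.87 -0.18] [-0.49  0.39  0.9   1.91 -0.36  1.01 -0.38]
-1 2.6 [-0.46  0.54  0.93  2.01 -0.57  0.87  0.25] [-0.46  0.37  0.89  1.93 -0.34  1.    0.03]
-1 3.0 [-0.43  0.54  0.93  2.02 -0.58  0.87  0.68] [-0.43  0.37  0.88  1.93 -0.33  1.    0.46]
```

Run:
```python
from meas import *
S=lambda:(lambda a:print(round(a['time_s'],2),np.round(a['position'],4),np.round(a['joint_pos'],2),'gap',round(a['finger_gap'],4),'F',np.round(a['wrist_force'],1),'T',np.round(a['ft_torque'],2),round(a['gripper_force'],1)))()
p=sense()['position'];move_l([.268,.619,.35],feed=.2);move_l([.45,.1,.35],feed=.3)
movep(*pose(-1.2,1,.25));command_gripper(.036);S()
snap('side','pre')
print(move_l(pose(-1.2,1,.109)[0],feed=.1,until_force=8));S()
snap('side','down')
command_gripper(0,20);S()
a=cv2.imread('pics/down.png')[90:240,240:400];cv2.imwrite('pics/downc.png',cv2.resize(a,None,fx=4,fy=4,interpolation=cv2.INTER_CUBIC)[:600])
```

```text
Traceback (most recent call last):
TypeError: <lambda>.<locals>.<lambda>() missing 1 required positional argument: 'a'
```

```bash
cat >> meas.py <<'E'
def S():
    a=sense();print(round(a['time_s'],2),np.round(a['position'],4),'j7',np.round(a['joint_pos'],2)[-1],'gap',round(a['finger_gap'],4),'F',np.round(a['wrist_force'],1),'T',np.round(a['ft_torque'],2),np.round(a['gripper_force'],1));return a
E
python3 - <<'E'
from meas import *
S()
print(move_l(pose(-1.2,1,.109)[0],feed=.1,until_force=8));S()
snap('side','down')
command_gripper(0,20);S()
a=cv2.imread('pics/down.png')[90:240,240:400];cv2.imwrite('pics/downc.png',cv2.resize(a,None,fx=4,fy=4,interpolation=cv2.INTER_CUBIC)[:600])
E
```

```text
4.7 [ 0.5625 -0.2202  0.2501] j7 -0.63 gap 0.0361 F [ 1.2 -0.   0.5] T [-0.03 -0.01 -0.02] 0.0
False
6.26 [ 0.5629 -0.2205  0.1096] j7 -0.52 gap 0.0363 F [ 0.5  0.1 -0.4] T [-0.05 -0.02 -0.02] 0.0
6.67 [ 0.5625 -0.2198  0.1093] j7 -0.52 gap 0.0063 F [-0.8  1.7  2. ] T [0.42 0.2  0.  ] 20.5
```

View pics/downc.png

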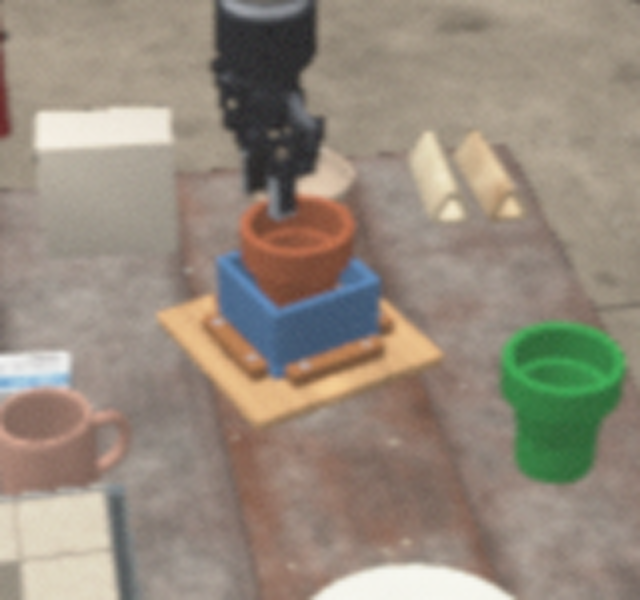

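The inner finger is in the mouth and the outer one is outside the far rim (crop about (280,210)). The forces are low, so the grip is centred. Now the first twist stroke, watching forces.

```bash
cat >> meas.py <<'E'
def stroke(a,b,z,per=.0035,feed=.035,dead=.15):
    n=int(np.ceil(abs(b-a)/.2));st=(b-a)/n;turned=0;fm=0
    for i in range(n):
        t=a+st*(i+1);turned+=abs(st)
        if turned-abs(st)>=dead-1e-6: z+=per*abs(st)
        p,R=pose(t,1,z);move_l(p,R,feed=feed)
        f=sense()['wrist_force'];fm=max(fm,np.linalg.norm(f))
        if fm>45: print('abort',t,z,f);break
    print('end',t,z,'fmax',fm);S();return t,z
E
python3 - <<'E'
from meas import *
command_gripper(0,80);S()
stroke(-1.2,1.2,.109)
im,d=snap('side','s1')
a=cv2.imread('pics/s1.png')[90:240,240:400];cv2.imwrite('pics/s1c.png',cv2.resize(a,None,fx=4,fy=4,interpolation=cv2.INTER_CUBIC))
E
```

```text
6.89 [ 0.5626 -0.2199  0.1094] j7 -0.52 gap 0.0036 F [-1.   2.3  5.1] T [ 0.55  0.36 -0.03] 78.5
end 1.2 0.11670000000000007 fmax 6.262048892921033
11.39 [ 0.5627 -0.146   0.1168] j7 1.39 gap 0.0036 F [-1.6  0.3 -2.5] T [ 0.06  0.42 -0.26] 78.7
```

View pics/s1c.png

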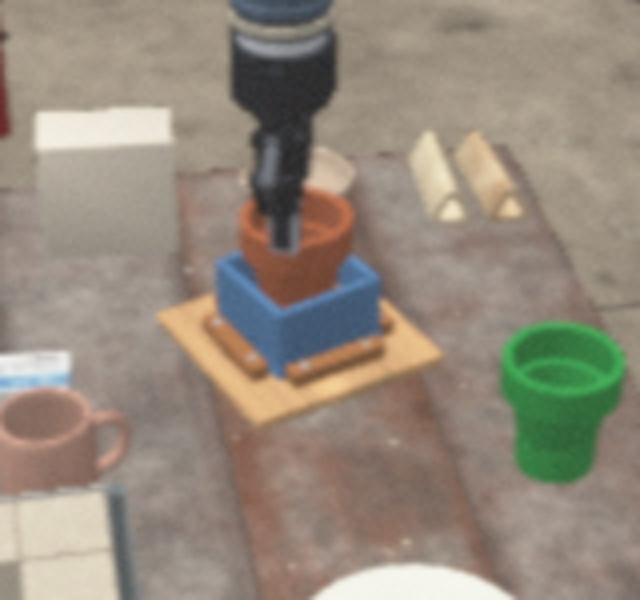

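The pot has risen with its rim now clear, and the planter is still between the cleats. Three more strokes.

Run:
```python
from meas import *
z=.1167
for a,b in((1.2,-1.2),(-1.2,1.2),(1.2,-1.2)): _,z=stroke(a,b,z)
p=sense()['position']
print(move_l([*pose(-1.2,1,0)[0][:2],z+.015],feed=.03));S()
snap('side','s2')
a=cv2.imread('pics/s2.png')[90:240,240:400];cv2.imwrite('pics/s2c.png',cv2.resize(a,None,fx=4,fy=4,interpolation=cv2.INTER_CUBIC))
```

```text
end -1.2 0.12440000000000007 fmax 5.281290921339345
15.94 [ 0.5627 -0.2201  0.1245] j7 -0.54 gap 0.004 F [-1.2  1.1 -3.9] T [0.25 0.2  0.06] 78.5
end 1.2 0.13210000000000013 fmax 5.889845171850422
20.44 [ 0.5626 -0.1461  0.1322] j7 1.39 gap 0.0039 F [-2.  -0.4 -3.1] T [ 0.1   0.55 -0.03] 78.8
end -1.2 0.1398000000000002 fmax 3.7300343771123186
24.94 [ 0.5628 -0.2199  0.1398] j7 -0.56 gap 0.0038 F [ 1.  -0.2 -3.4] T [-0.09 -0.08 -0.04] 78.7
False
25.59 [ 0.5625 -0.2202  0.1549] j7 -0.57 gap 0.0036 F [ 0.3  0.  -3.6] T [-0.15 -0.04 -0.01] 78.7
```

View pics/s2c.png

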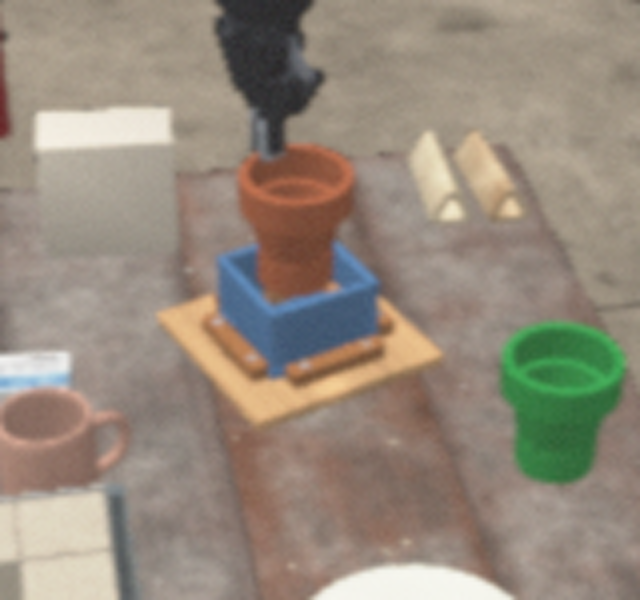

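The pot is clear of the pads and upright, and the planter is still seated in the jig. Lifting out and carrying to the bat.

Run:
```python
from meas import *
p,R=pose(-1.2,1,.225);move_l(p,R,feed=.12);S()
p,R=pose(-1.2,1,.225,c=BAT);move_l(p,R,feed=.15);S()
p[2]=.125;move_l(p,R,feed=.08);S()
p[2]=.098;print(move_l(p,R,feed=.015,until_force=4));S()
snap('side','s3')
a=cv2.imread('pics/s3.png')[150:300,260:420];cv2.imwrite('pics/s3c.png',cv2.resize(a,None,fx=4,fy=4,interpolation=cv2.INTER_CUBIC))
```

```text
26.38 [ 0.562  -0.2199  0.2243] j7 -0.62 gap 0.0038 F [-0.2  0.  -4.2] T [-0.1  -0.02  0.03] 78.7
28.98 [0.5504 0.148  0.225 ] j7 -1.33 gap 0.0033 F [ 0.5 -0.2 -3.4] T [-0.12 -0.   -0.03] 78.7
30.38 [0.5508 0.1488 0.1256] j7 -1.25 gap 0.0038 F [-1.1  0.  -3. ] T [-0.1  -0.05  0.03] 78.7
True
31.69 [0.5509 0.148  0.1035] j7 -1.23 gap 0.0037 F [-0.1 -0.   4.7] T [-0.12 -0.07 -0.01] 79.6
```

View pics/s3c.png

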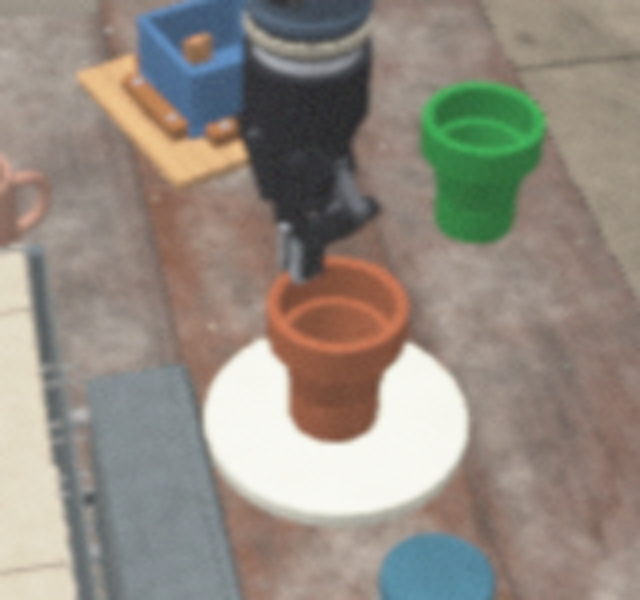

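The pot stands upright on the bat (foot near crop (335,415), bat centre about (335,425)), at the expected height. Releasing and withdrawing.

Run:
```python
from meas import *
command_gripper(.012,20);command_gripper(.036);S()
p,R=pose(-1.2,1,.25,c=BAT);move_l(p,R,feed=.1)
move_l([.45,.0,.35],feed=.2);S()
im,d=snap('top','t9');snap('side','s9');W=world('top',d);hsv=cv2.cvtColor(im,cv2.COLOR_RGB2HSV)
H,SS,V=[hsv[...,i].astype(int) for i in range(3)]
P=roi(((H<12)|(H>172))&(SS>120),225,295,170,240)&(W[...,2]>.04);c,k=blob(P);print('pot',circ(plane('top',c,.109)))
B=roi((SS<60)&(V>150),225,295,170,240)|(k>0);c,k=blob(B);print('bat',circ(plane('top',c,.014)))
U=roi((H>95)&(H<125)&(SS>100),330,400,165,235);c,_=blob(U);print('planter',cv2.minAreaRect(plane('top',c,.074)[:,:2].astype(np.float32)))
```

```text
32.35 [0.5496 0.1479 0.1023] j7 -1.23 gap 0.0362 F [-0.3  0.8 -1.2] T [ 0.06 -0.01 -0.01] 0.0
35.15 [0.45   0.0009 0.3494] j7 -1.31 gap 0.0358 F [ 0.6 -0.1  0.1] T [-0.    0.02  0.06] 0.0
pot (array([0.53593606, 0.18319941]), np.float64(0.040946166854126775))
bat (array([0.53578656, 0.1859696 ]), np.float64(0.08254827763843224))
planter ((0.5473405122756958, -0.17945706844329834), (0.08998791128396988, 0.09924069792032242), 18.28236961364746)
```

View pics/s9.png

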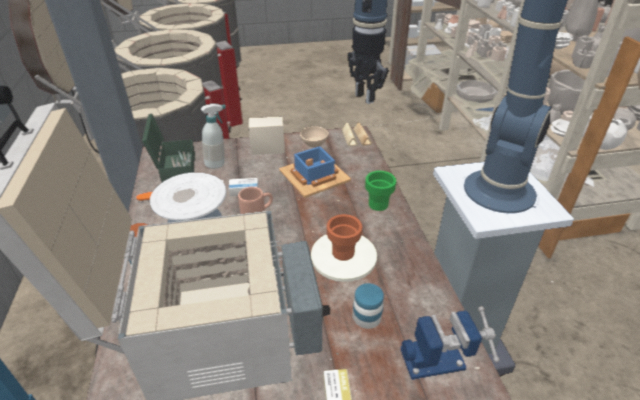

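The pot stands upright on the bat at (344,240), within 3 mm of centre. The planter sits in its jig at (315,165), and the bystanders are untouched.

```bash
python3 -c "
from rig import *
print(finish_job())"
```

```text
the job is handed in; nothing more can be done
None
```

The pot was twisted free and now stands upright about 3 mm from the bat's centre, released; the planter is still in its jig, the mug, jar and bowl were not touched, and the job was handed in at about 35 s of the 69 s allowed.

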